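Re-nest the graded test jars

ROBOT

A 7-joint arm with a two-finger parallel gripper is mounted at the origin on a cart in front of the work surface, level with it; the furniture and walls round the work are solid. World frame = base frame: x ahead of the robot, y to its left, z up, the work surface at z = 0. Lengths are in m, angles in rad, forces in N, time in s.
With the tool pointing down it reaches from about 0.425 to 0.95 m from the base axis. Payload 4.7 kg.
Tool frame: the origin (TCP) lies on the centre line of the jaws, within the pads' length; the fingertips stand robot.nose_length ahead of it and the grasp point (between the pads) lies 8 mm behind it (robot.nose_length is the distance from the TCP to the fingertips, in m); z points along the fingers, y is the line along which they close (so a half turn about z gives the same grasp; the last joint's range is limited). The gripper opens to 85 mm and grips with 20 to 120 N. Pads are 22 mm wide; open, the fingers measure 114 mm over their backs; the gripper's body (76 mm by 85 mm) begins 54 mm behind the grasp point. The pads swing forward as they close: fully open they stand 13 mm farther back than shut.
Start: joints at [-0.029, 0.469, -0.049, 1.532, 0.024, 1.141, -0.082], TCP at [0.675, 0, 0.242] pointing down, gripper open.
Joint ranges: [-2.59, 2.59], [-0.33, 1.99], [-1.39, 1.29], [0.1, 2.45], [-1.04, 4.18], [0.21, 1.99], [-2.66, 2.66]. Speed limits (rad/s): [2.57, 2.57, 3.14, 3.14, 3.14, 3.14, 3.14].

INTERFACE

Orientations are given as [roll, pitch, yaw] about the fixed x, y, z axes, in that order (R = Rz(yaw) Ry(pitch) Rx(roll)).
In Python, from plant import robot gives the robot as it stands. Calls block until the motion is done:
- robot.goto(position, orientation): joint-space move of the TCP to a pose.
- robot.move_straight(position, vel=0.15, attitude=None, contact_N=None): straight line of the TCP; attitude=None keeps the orientation; vel is the mean speed in m/s. With contact_N (N) it stops when the force on the tool has changed by that much, and returns True; else False.
- robot.move_joints(angles): joint-space move.
- robot.grip(opening, strength=None): opening from 0.0 (shut) to 1.0 (fully open); strength is the grip in N (None keeps the last); returns when the fingers have stopped.
- robot.sleep(seconds).
- robot.inverse_kinematics(position, orientation): joint angles nearest the present ones, or None.
- robot.sense(): the state.
- robot.grab_frame(name): name is "scene" or "side" or "wrist"; returns a dict with "image" (400x640x3 uint8, red, green, blue), "range_z" (400x640 float32, m along the optical axis (not along the pixel's ray), 0 where there is no reading), "fx", "fy", "cx", "cy" (pixels), "R" (3x3) and "t" (3): a world point X has camera coordinates R X + t. Camera axes: x right, y down, z forward; pixel columns grow to the right and rows downward; lengths in m; the calibration is good to about 2 mm. A picture is of the moment at which its call begins.
A pose or a line that the arm cannot do raises robot.IKError and nothing moves.
- robot.close_job(): hands the job in; it is judged then, once.
The state is a dict: "t": time; "joint_pos": joint angles; "joint_velocities": joint speeds; "effort": joint torques, N m; "tcp_pos": TCP position; "tcp_rot": TCP orientation; "wrist_force": force on the tool from outside, world axes, zero at the start; "torque": the same for the moment, N m; "opening": opening from 0.0 (shut) to 1.0 (fully open); "gripper_force": force on a finger pad.
Only numpy, scipy, OpenCV 4.12 (cv2) and the standard library are available. Lean on these libraries where they do the work, as an engineer would, in place of code of your own. Each camera call takes 0.05 s, during which the arm holds its last target. There are 200 camera calls.

TASK

Someone has stood the narrow terracotta jar straight into the wide one: put the graded set together properly, the middle jar in the wide jar, the narrow jar in the middle one, and last the slim tube from the wooden rack in the narrow jar, each upright and fully down on the floor of the next. Build the nest where the wide jar stands, set things down without dropping them, and leave the two glaze pots, the bottle and the stout tube in the rack standing where they are.

Things in the scene. Friction and masses are not known exactly. Their poses are not given: they have to be found in the camera images.
- wide_jar: Largest plain terracotta jar, open and round: 82 mm outer diameter (76 at the foot), inner 74 mm at the mouth, 68 at the floor (4 mm wall), 62 mm high, inner floor 5 mm above its underside, 0.5 kg, loose. Origin at the centre of its underside, z up through the mouth. At the start narrow_jar stands loosely inside it. It need not be gripped.
- middle_jar: Middle terracotta jar, open, round: 66 mm outer diameter (60 at the foot, upper 39 mm parallel), inner 58 mm at the mouth, 52 at the floor, 88 mm high, inner floor 5 mm above its underside, about 0.2 kg. Origin at the centre of its underside, z up. Starts empty on the table between the two glaze pots. Nested, its rim stands 31 mm above the wide rim.
- narrow_jar: Narrow terracotta jar, open, round: 51 mm outer diameter (45 at the foot, upper 50 mm parallel), inner 43 mm at the mouth, 37 at the floor, 112 mm high, inner floor 5 mm above its underside, about 0.12 kg. Origin at the centre of its underside, z up. Starts on the floor of wide_jar; nested in middle_jar its rim stands 29 mm above the middle rim.
- slim_tube: Slim grey-white porcelain tube, open at the top, flat bottomed: 34 mm outer diameter (30 mm at the foot), 140 mm high, 3 mm wall, about 0.06 kg. Origin at the centre of its underside, z up. Starts upright in the smaller hole of the rack, 30 mm deep in it, its top 150 mm above the table. Nested in narrow_jar its rim stands 33 mm above the narrow rim.
- stout_tube: Bystander: thicker, shorter grey-white porcelain tube, 46 mm outer diameter, 120 mm high, too thick for narrow_jar; stands in the larger hole of the rack, its top 130 mm above the table. Origin at the centre of its underside. Must stay there.
- tube_rack: Fixed plain wooden block, 65 x 124 x 40 mm (x, y, z), origin at the centre of its underside, with two blind holes 30 mm deep from above: a 37 mm hole at y = +34 mm (slim tube) and a 49 mm hole at y = -24 mm (stout tube) in its own frame.
- glaze_pot_a: Bystander: lidded glazed pot with a ball knob, 66 mm across, 104 mm high, 0.23 kg; origin at the centre of its underside, z up. The two pots stand to either side of middle_jar, 8 to 15 mm from its wall. Must stay where it stands.
- glaze_pot_b: Bystander: lidded glazed pot with a ball knob, 66 mm across, 104 mm high, 0.23 kg; origin at the centre of its underside, z up. The two pots stand to either side of middle_jar, 8 to 15 mm from its wall. Must stay where it stands.
- tall_bottle: Bystander: printed glass bottle, 75 mm across up to 125 mm height, then a neck 30 mm across up to 231 mm, 0.42 kg; origin at the centre of its underside, z up. Stands near the robot, left of the front crate. Must stay. (Also fixed on the table: two low red crates, walls 36 mm high, with some more lidded pots 104 mm high in them.)

How it is judged:
By the outcome, as a careful person would: the job done as asked, in the order asked, and still so for the second after the job is handed in, with the robot touching nothing.
It also fails if it takes over 72 s, if anything falls off the work surface, if the arm or the gripper's body presses on something with over 40 N, if the wrist force passes 120 N, or if a joint passes its speed limit or range.

## Working session

There is one attempt and no reset: what is moved stays moved. The work goes in short steps, each a Python script; the robot and the scene stay as the last script left them, time stands still between calls to the robot, and variables do not carry over. Pictures are saved under pics/ and viewed, at most 10 in all, crops included, and the job is handed in when it is done.

```bash
mkdir -p pics; ls
python3 - <<'E'
from plant import robot
import cv2,numpy as np
for n in("scene","side"):
    f=robot.grab_frame(n); cv2.imwrite(f"pics/{n}0.png",f["image"][:,:,::-1]); np.savez(f"{n}0.npz",**f)
    print(n,f["fx"],f["cx"],f["cy"],-f["R"].T@f["t"],f["R"][2], (f["range_z"]>0).mean())
s=robot.sense();print(robot.nose_length,s["t"],s["tcp_rot"],s["opening"])
E
```

```text
pics
scene 460.96874790810125 319.0643421681885 200.75387188869092 [ 0.08073972 -0.57570067  0.82685897] [ 0.40119522  0.53518463 -0.74338402] 0.995921875
side 374.1616023338994 318.6894460820913 196.9180498312026 [0.54943934 0.71592682 0.51358449] [-0.05546672 -0.83092368 -0.55361475] 0.996
0.011 0.1 [-3.13986655e+00  7.43247833e-05  1.57080199e+00] 0.9960741182869816
```

View pics/scene0.png

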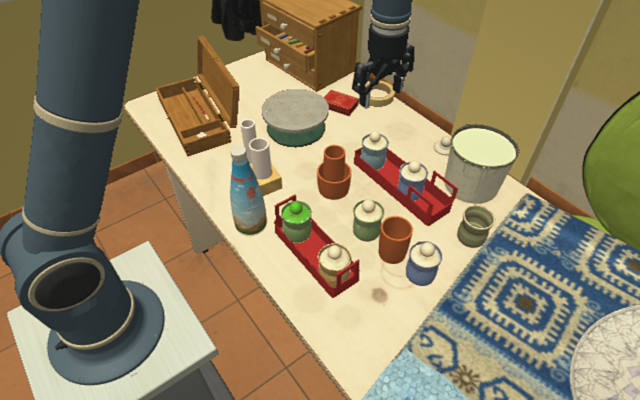

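View pics/side0.png

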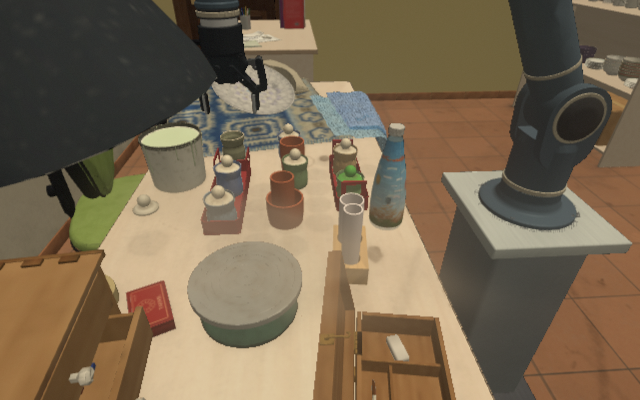

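Scene view: the wide jar with the narrow jar in it is at about (334,170), and the middle jar at (396,240) between pots at (368,218) and (423,262). The slim tube is at (249,135), the stout tube at (259,158) and the bottle at (247,195). The side view confirms this. Next I measure the rims from depth at their known heights.

```bash
cat > see.py <<'E'
import numpy as np
from scipy.optimize import least_squares
def cloud(f):
    v,u=np.nonzero(f["range_z"]>0); z=f["range_z"][v,u]
    P=np.c_[(u-f["cx"])/f["fx"]*z,(v-f["cy"])/f["fy"]*z,z]
    return (P-f["t"])@f["R"], f["image"][v,u].astype(int), np.c_[u,v]
def pix(f,u,v,h):  # ray through pixel onto plane z=h
    d=f["R"].T@np.array([(u-f["cx"])/f["fx"],(v-f["cy"])/f["fy"],1]); c=-f["R"].T@f["t"]
    return (c+d*(h-c[2])/d[2])[:2]
def ring(P,guess,h,ro,wall,dz=.004,win=None):
    """centre of a rim at height h: points near h, fitted by mean wall radius, robust"""
    win=win or ro+.012
    c=np.array(guess,float); rm=ro-wall/2
    for w in (win,ro+.004,ro+.004):
        Q=P[(abs(P[:,2]-h)<dz)&(np.hypot(*(P[:,:2]-c).T)<w)&(np.hypot(*(P[:,:2]-c).T)>rm-.012)][:,:2]
        if len(Q)<6: return c,len(Q),9
        s=least_squares(lambda x:np.hypot(*(Q-x).T)-rm,c,loss="soft_l1",f_scale=.002); c=s.x
    return c,len(Q),np.abs(np.hypot(*(Q-c).T)-rm).mean()
E
python3 - <<'E'
from see import *
S,D=[dict(np.load(n+"0.npz")) for n in("scene","side")]
A=dict(narrow=((335,152),(283,177),.117,.0255,.004),wide=((334,172),(285,200),.062,.041,.004),middle=((397,226),(292,145),.088,.033,.004),slim=((249,124),(351,200),.150,.017,.003),stout=((260,143),(351,208),.130,.023,.003))
for k,(a,b,h,r,w) in A.items():
    for f,p in((S,a),(D,b)):
        g=pix(f,*p,h); P=cloud(f)[0]
        Z=P[np.hypot(*(P[:,:2]-g).T)<r+.01][:,2]
        c,n,e=ring(P,g,h,r,w); print(k,"guess",g.round(3),"fit",c.round(4),n,round(e*1e3,2),"mm; ztop",np.percentile(Z,99).round(4))
for k,a,b,h in(("potA",(369,206),(295,154),.1),("potB",(427,248),(289,128),.1),("bottle",(238,148),(397,128),.231),("crateknob",(375,138),(227,160),.1),("crateknob2",(413,169),(227,160),.1),("crateF",(296,208),(349,170),.1)):
    print(k,pix(S,*a,h).round(3),pix(D,*b,h).round(3))
E
```

```text
narrow guess [0.583 0.033] fit [0.5826 0.0343] 125 1.26 mm; ztop 0.3299
narrow guess [0.579 0.041] fit [0.5823 0.0388] 155 1.1 mm; ztop 0.1189
wide guess [0.577 0.027] fit [0.5794 0.0293] 138 1.27 mm; ztop 0.3475
wide guess [0.577 0.046] fit [0.579  0.0322] 223 3.23 mm; ztop 0.3403
middle guess [ 0.565 -0.196] fit [ 0.561  -0.1995] 218 1.13 mm; ztop 0.0903
middle guess [ 0.56 -0.17] fit [ 0.5615 -0.1954] 131 1.4 mm; ztop 0.0903
slim guess [0.461 0.202] fit [0.4591 0.2058] 71 1.03 mm; ztop 0.1519
slim guess [0.458 0.183] fit [0.4558 0.1814] 43 2.31 mm; ztop 0.1517
stout guess [0.456 0.15 ] fit [0.4522 0.1479] 103 1.02 mm; ztop 0.1319
stout guess [0.456 0.179] fit [0.4528 0.1741] 37 2.65 mm; ztop 0.1516
potA [ 0.548 -0.128] [ 0.553 -0.095]
potB [ 0.566 -0.277] [ 0.567 -0.253]
bottle [0.36  0.058] [0.358 0.066]
crateknob [0.704 0.029] [ 0.712 -0.074]
crateknob2 [ 0.7   -0.104] [ 0.712 -0.074]
crateF [ 0.422 -0.04 ] [ 0.433 -0.009]
```

Run:
```python
from see import *
from plant import robot
import cv2
S,D=[dict(np.load(n+"0.npz")) for n in("scene","side")]
for f in(S,D):
    P=cloud(f)[0]
    for g in((.575,.14),(.58,.15),(.60,.14)):
        q=P[(np.hypot(*(P[:,:2]-g).T)<.065)]; print(g,len(q),np.percentile(q[:,2],[1,50,99]).round(3),end=" ")
    q=P[(abs(P[:,0]-.6)<.2)&(P[:,1]>.1)&(P[:,1]<.45)&(P[:,2]>.04)&(P[:,2]<.25)&(P[:,0]>.52)]; print("bowl near",q[:,:2].min(0).round(3))
robot.goto([.5825,.0365,.215],[np.pi,0,np.pi/2])
f=robot.grab_frame("wrist"); np.savez("w1.npz",**f); cv2.imwrite("pics/w1.png",f["image"][:,:,::-1])
P=cloud(f)[0]
print(robot.sense()["t"],robot.sense()["tcp_pos"],"narrow",ring(P,(.5825,.0365),.117,.0255,.004),"wide",ring(P,(.579,.031),.062,.041,.004))
```

```text
(0.575, 0.14) 1191 [-0.003  0.001  0.072] (0.58, 0.15) 1371 [-0.003  0.002  0.074] (0.6, 0.14) 1081 [-0.003  0.002  0.074] bowl near [0.52  0.181]
(0.575, 0.14) 1146 [-0.001  0.001  0.053] (0.58, 0.15) 1072 [-0.001  0.001  0.073] (0.6, 0.14) 851 [-0.001  0.001  0.073] bowl near [0.52  0.188]
0.6417 [0.58305984 0.03622361 0.21534639] narrow (array([0.58289364, 0.03919987]), 1216, np.float64(0.0010586696008158668)) wide (array([0.57992701, 0.03345201]), 1068, np.float64(0.0015490563899132792))
```

View pics/w1.png

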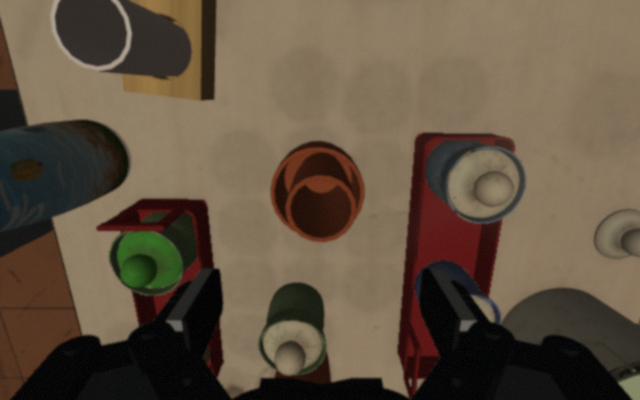

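The wrist view shows the narrow jar at (320,208) leaning towards one side in the wide jar, at (0.583,0.039). The table towards +y is clear of the bowl up to 0.18. I take the narrow jar out and park it there.

```bash
cat > act.py <<'E'
import numpy as np, cv2
from plant import robot
from see import *
def st(m=""):
    s=robot.sense(); print(m,"t",round(s["t"],2),"tcp",np.round(s["tcp_pos"],4),"F",np.round(s["wrist_force"],1),"op",round(s["opening"],3),"gf",np.round(s["gripper_force"],1)); return s
def look(n,name="wrist"):
    f=robot.grab_frame(name); np.savez(n+".npz",**f); cv2.imwrite(f"pics/{n}.png",f["image"][:,:,::-1]); return f
def ms(x,y,z,v=.15,**k): return robot.move_straight([x,y,z],vel=v,**k)
E
python3 - <<'E'
from act import *
x,y=.583,.039
ms(x,y,.16,.3); ms(x,y,.101,.12); st("at")
robot.grip(0.,40); st("gripped")
ms(x,y,.125,.08); st("up a bit"); ms(x,y,.19,.2); s=st("lifted")
px,py=.575,.125
ms(px,py,.19,.25); ms(px,py,.108,.15)
print(ms(px,py,.088,.03,contact_N=4)); st("down")
E
```

```text
at t 1.62 tcp [0.584  0.0391 0.1021] F [-0.1  0.5  0.2] op 1.0 gf 0.0
gripped t 2.04 tcp [0.5835 0.0391 0.1022] F [-2.4  0.   6.2] op 0.594 gf 41.1
up a bit t 2.49 tcp [0.5832 0.039  0.1256] F [ 0.  -0.2 -1.1] op 0.591 gf 41.7
lifted t 2.97 tcp [0.5825 0.0389 0.1895] F [-0.  -0.5 -1.3] op 0.591 gf 41.8
True
down t 4.62 tcp [0.5751 0.1252 0.0971] F [-0.5 -0.7  4.2] op 0.586 gf 42.2
```

Run:
```python
from act import *
robot.grip(1.0); st("rel"); ms(.575,.125,.16,.2); ms(.575,.06,.26,.3)
f=look("w2"); P=cloud(f)[0]
print("narrow",ring(P,(.575,.125),.112,.0255,.004),"wide",ring(P,(.580,.0335),.062,.041,.004))
robot.goto([.561,-.185,.24],[np.pi,0,np.pi/2+.08]); 
f=look("w3"); P=cloud(f)[0]
print("middle",ring(P,(.561,-.1965),.088,.033,.004)); st()
```

```text
rel t 5.06 tcp [0.5745 0.1248 0.0962] F [ 0.3 -0.4 -0.1] op 0.998 gf 0.0
narrow (array([0.57506188, 0.12481167]), 1004, np.float64(0.0010581988649973374)) wide (array([0.57985233, 0.03446722]), 1018, np.float64(0.0010849089552227309))
middle (array([ 0.56189814, -0.19511932]), 1069, np.float64(0.0010623191101629718))
 t 7.14 tcp [ 0.5617 -0.1821  0.2396] F [-0.5  0.3 -0.8] op 1.005 gf 0.0
```

View pics/w3.png

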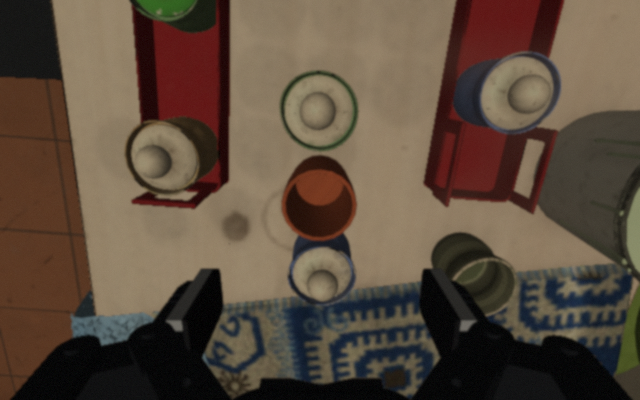

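The middle jar is at (320,200) between the pots at (319,108) and (321,272), giving (0.5619,-0.1951). The closing axis along x is clear, so I grip it and nest it in the wide jar.

Run:
```python
from act import *
x,y=.5619,-.1951
ms(x,y,.14,.25); ms(x,y,.071,.1); st("at")
robot.grip(0.,45); st("gripped")
ms(x,y,.09,.06); st("up a bit"); ms(x,y,.21,.2); st("lifted")
X,Y=.5799,.0345
ms(X,Y,.21,.25,attitude=[np.pi,0,np.pi/2]); ms(X,Y,.145,.2); st()
f=look("w4"); P=cloud(f)[0]
print("wide",ring(P,(X,Y),.062,.041,.004),"middle",ring(P,(X,Y),.162,.033,.004))
c=ms(X,Y,.085,.06,contact_N=8); st(f"in {c}")
if not c: print(ms(X,Y,.066,.025,contact_N=5)); st("down")
```

```text
at t 8.53 tcp [ 0.5625 -0.1953  0.0717] F [ 0.1 -0.4 -0.1] op 1.0 gf 0.0
gripped t 8.86 tcp [ 0.5623 -0.1954  0.0724] F [-1.4  0.8  6.1] op 0.769 gf 49.1
up a bit t 9.32 tcp [ 0.5621 -0.1951  0.0904] F [ 0.4 -0.5 -1.6] op 0.765 gf 50.2
lifted t 10.07 tcp [ 0.5609 -0.1948  0.2086] F [-0.5 -0.6 -1.6] op 0.769 gf 50.3
 t 11.62 tcp [0.5801 0.0333 0.1451] F [ 0.8  0.2 -1.6] op 0.763 gf 50.4
wide (array([0.57981307, 0.03371565]), 1307, np.float64(0.0010432190444518029)) middle (array([0.58139209, 0.03372893]), 5751, np.float64(0.0012832137307310218))
in False t 12.82 tcp [0.5803 0.0345 0.0854] F [ 0.6  0.4 -1.7] op 0.768 gf 50.4
True
down t 13.28 tcp [0.5802 0.0346 0.0775] F [-2.4 -0.3  5.6] op 0.766 gf 51.0
```

Run:
```python
from act import *
X,Y=.5799,.0345
robot.grip(1.0); st("rel"); ms(X,Y,.15,.2); ms(X,.08,.24,.3)
f=look("w5"); P=cloud(f)[0]
print("narrow",ring(P,(.575,.125),.112,.0255,.004),"wide",ring(P,(X,Y),.062,.041,.004),"middle",ring(P,(X,Y),.093,.033,.004))
q=P[np.hypot(*(P[:,:2]-[X,Y]).T)<.034]; print("rim z",np.percentile(q[:,2],[90,97,99]).round(4)); st()
```

```text
rel t 13.62 tcp [0.5791 0.0344 0.0762] F [-1.2 -0.5  0. ] op 0.998 gf 0.0
narrow (array([0.57506542, 0.12499048]), 1078, np.float64(0.001054122428446945)) wide (array([0.5797643 , 0.03460095]), 1051, np.float64(0.003769949079477974)) middle (array([0.57958322, 0.03513549]), 1046, np.float64(0.0010660548957245307))
rim z [0.0925 0.0932 0.0937]
 t 14.67 tcp [0.5788 0.0795 0.2382] F [0.  0.2 0.3] op 1.003 gf 0.0
```

View pics/w5.png

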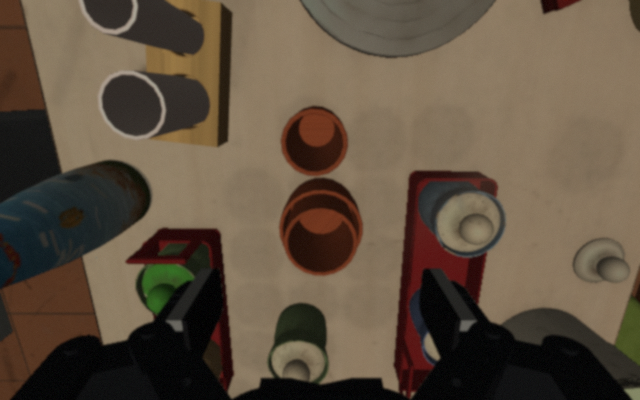

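The middle jar is down in the wide one, with its rim at z = 0.093 and (320,240) in the picture. The narrow jar stands at (315,140). I nest the narrow jar next.

Run:
```python
from act import *
x,y=.5751,.1249
ms(x,y,.17,.25); ms(x,y,.098,.12); st("at")
robot.grip(0.,40); g=st("gripped")["tcp_pos"][2]
ms(x,y,.115,.08); ms(x,y,.21,.2); st("lifted")
X,Y=.5796,.0350
ms(X,Y,.21,.2); st()
c=ms(X,Y,.118,.08,contact_N=8); st(f"in {c}")
if not c: print(ms(X,Y,.098,.025,contact_N=5), "expect",g+.010); st("down")
```

```text
at t 15.9 tcp [0.576  0.1248 0.099 ] F [ 0.4 -0.9 -0.3] op 0.999 gf 0.0
gripped t 16.32 tcp [0.5755 0.1252 0.0992] F [-1.8 -0.8  4.3] op 0.59 gf 41.2
lifted t 17.32 tcp [0.5743 0.1246 0.2088] F [-0.7 -0.5 -1.4] op 0.592 gf 41.8
 t 17.92 tcp [0.579  0.0359 0.2089] F [-0.1  1.3 -1.5] op 0.595 gf 41.7
in False t 19.22 tcp [0.5801 0.0351 0.1186] F [ 0.7  0.2 -1.3] op 0.593 gf 41.7
True expect 0.10918256457622282
down t 19.7 tcp [0.5798 0.035  0.1092] F [-0.7 -0.2  5.3] op 0.588 gf 42.3
```

Run:
```python
from act import *
X,Y=.5798,.0350
robot.grip(1.0); st("rel"); ms(X,Y,.18,.2); ms(.53,.13,.28,.3)
f=look("w6"); P=cloud(f)[0]
print("narrow",ring(P,(X,Y),.122,.0255,.004)); q=P[np.hypot(*(P[:,:2]-[X,Y]).T)<.026]; print("rim z",np.percentile(q[:,2],[90,97,99]).round(4))
ms(.475,.175,.28,.25); f=look("w7"); P=cloud(f)[0]
print("slim",ring(P,(.459,.2058),.150,.017,.003),"stout",ring(P,(.4525,.148),.130,.023,.003)); st()
```

```text
rel t 20.14 tcp [0.5789 0.0349 0.1082] F [-0.3 -0.4  0.1] op 1.0 gf 0.0
narrow (array([0.57864656, 0.035796  ]), 705, np.float64(0.001066815607998584))
rim z [0.1217 0.1223 0.1228]
slim (array([0.45901379, 0.21022225]), 536, np.float64(0.0008165941093980244)) stout (array([0.4521898 , 0.15297288]), 596, np.float64(0.000830872882216072))
 t 21.82 tcp [0.4753 0.1734 0.2788] F [0.6 0.8 0.1] op 0.997 gf 0.0
```

View pics/w7.png

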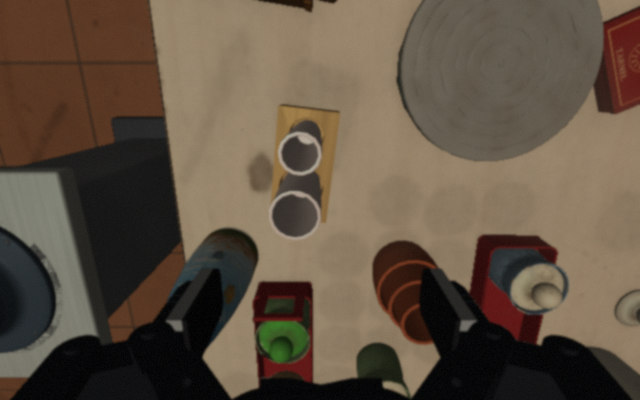

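The slim tube is at (300,152), i.e. (0.459,0.210), and the stout tube at (296,214), 58 mm apart as specified. The narrow jar's rim is at 0.122, so it is fully nested. Now the tube.

Run:
```python
from act import *
x,y=.459,.2102; A=[np.pi,0,np.pi/2-.118]
ms(x,y,.22,.2,attitude=A); f=look("w8"); P=cloud(f)[0]
print("slim",ring(P,(x,y),.150,.017,.003))
ms(x,y,.17,.2); ms(x,y,.132,.1); st("at")
robot.grip(0.,35); g=st("gripped")["tcp_pos"][2]
ms(x,y,.145,.05); st("up"); ms(x,y,.285,.18); st("lifted")
X,Y=.579,.0355
ms(X,Y,.285,.22,attitude=[np.pi,0,np.pi/2]); robot.sleep(.2); st("expect "+str(g+.005))
f=look("w9"); P=cloud(f)[0]
print("narrow",ring(P,(X,Y),.122,.0255,.004),"slim",ring(P,(X,Y),.285+.018,.017,.003))
```

```text
slim (array([0.45891886, 0.21048692]), 812, np.float64(0.0008108881809711632))
at t 23.32 tcp [0.4596 0.2105 0.1327] F [-0.5  0.1  0.1] op 1.001 gf 0.0
gripped t 23.85 tcp [0.459  0.2104 0.1324] F [-1.2  0.4  3.8] op 0.377 gf 35.5
up t 24.26 tcp [0.4592 0.2102 0.1453] F [ 0.2  0.2 -0.5] op 0.375 gf 35.0
lifted t 25.18 tcp [0.4583 0.2098 0.2838] F [-0.6  0.7 -0.2] op 0.376 gf 35.1
expect 0.13744622385868246 t 26.5 tcp [0.5786 0.0367 0.2851] F [-0.4  0.3 -0.8] op 0.373 gf 35.1
narrow (array([0.57907274, 0.03508078]), 538, np.float64(0.0010394158511375122)) slim (array([0.57963067, 0.03697758]), 2522, np.float64(0.0010375127082613551))
```

View pics/w9.png

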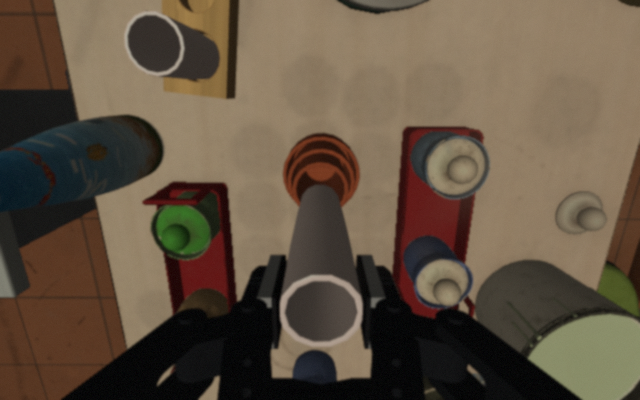

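The tube hangs upright over the nest, its top at (320,308) and its foot above the narrow jar's mouth at (322,180). Lowering.

Run:
```python
from act import *
X,Y=.579,.0352
c=ms(X,Y,.150,.1,contact_N=6); st(f"in {c}")
if not c: print(ms(X,Y,.125,.025,contact_N=4)); st("down")
```

```text
in False t 28.05 tcp [0.5795 0.0352 0.1507] F [-0.   0.2 -0.4] op 0.377 gf 35.1
True
down t 28.65 tcp [0.5787 0.0352 0.1374] F [-1.6  0.9  4.4] op 0.375 gf 35.6
```

Contact came at 0.1374, exactly the expected height. I release and check.

Run:
```python
from act import *
X,Y=.579,.0352
robot.grip(1.0); st("rel"); ms(X,Y,.22,.2); ms(.60,-.03,.30,.3)
f=look("w10"); P=cloud(f)[0]
for n,h,r,w in(("slim",.155,.017,.003),("narrow",.122,.0255,.004),("middle",.093,.033,.004),("wide",.062,.041,.004)): print(n,ring(P,(X,Y),h,r,w))
q=P[np.hypot(*(P[:,:2]-[X,Y]).T)<.03]; print("top",np.percentile(q[:,2],[90,97,99]).round(4))
S=look("scene1","scene"); D=look("side1","side"); P=cloud(S)[0]; P0=cloud(dict(np.load("scene0.npz")))[0]
for n,g,h,r in(("stout",(.452,.148),.130,.023),): print(n,ring(P0,g,h,r,.003)[0],ring(P,g,h,r,.003)[0])
d=cv2.absdiff(S["image"],np.load("scene0.npz")["image"]).max(2)
for n,(u,v) in dict(potA=(368,218),potB=(423,262),bottle=(247,195),stout=(259,158)).items(): print(n,"mean diff",d[v-12:v+12,u-12:u+12].mean().round(1))
cv2.imwrite("pics/fin.png",np.hstack([S["image"][80:300,200:460],D["image"][100:320,180:440]])[:,:,::-1]); st()
```

```text
rel t 29.22 tcp [0.5783 0.0351 0.1368] F [0.2 0.  0.5] op 1.001 gf 0.0
slim (array([0.57948041, 0.0346926 ]), 515, np.float64(0.0008121689163259116))
narrow (array([0.57937963, 0.03493665]), 845, np.float64(0.001567011440006951))
middle (array([0.57953921, 0.03427111]), 823, np.float64(0.0011541653954712703))
wide (array([0.57974527, 0.03380863]), 909, np.float64(0.0011687503048453604))
top [0.1544 0.1552 0.1557]
stout [0.45223085 0.14794006] [0.45213932 0.14778894]
potA mean diff 3.8
potB mean diff 3.9
bottle mean diff 3.2
stout mean diff 10.1
 t 30.43 tcp [ 0.5988 -0.0286  0.2976] F [ 1.9  0.3 -0.7] op 0.998 gf 0.0
```

View pics/fin.png

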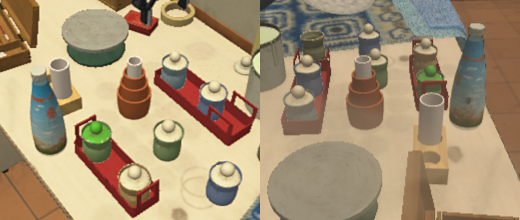

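The nest stands upright and concentric at (134,88) and (364,93) in the combined picture, with all rims at their nested heights. The pots, bottle and stout tube have not moved.

```bash
python3 -c "
from plant import robot
print(robot.close_job())"
```

```text
the job is handed in; nothing more can be done
None
```

The set is nested where the wide jar stands (middle jar, then narrow jar, then slim tube, each fully down and upright), the pots, bottle and stout tube have not moved, and the job was handed in at about 30 s.

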